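# Close the parts cabinet's shutter and shoot its bolt

## Task

The small parts cabinet on the desk has been left open. Slide the shutter on its sloping front fully shut over the open bay, then slide the bolt on the shutter down its track, fully home in the keeper, and let go. Leave the tools and things around the cabinet where they are.

Things in the scene. Friction and masses are not known exactly. Their poses are not given: they have to be found in the camera images.
- cabinet: grey sheet-steel bench cabinet, fixed, 290 wide (y) x 180 mm deep (x -100 to +80). Origin: middle of its underside; x to its back, y to its left, z up. Its front slopes 40 degrees from horizontal, rising from x=-100, z=45 to x=38, z=161 mm; it carries the shutter and, at the right (-y), an open bay with relays. The rear wall carries a wooden shelf with boxes on it
- shelf_edge (a point): middle of the lower front edge of the wooden shelf, 325 mm above the desk. The shelf reaches back from here to the rear wall over the full width, and so hangs over the whole sloping front: a tool coming straight down cannot get in; one tilted about 40 degrees, square to the slope, from the robot's side, can
- shutter_handle (a point): middle of the crossbar of the dark D-shaped pull on the flat aluminium shutter (160 mm wide, 116 mm up the slope). The crossbar is round, 10 mm thick, 64 mm between its legs, runs up the slope; its centre line is 36 mm out from the shutter's face. Frame: x up the slope, y along the track (cabinet's left), z out of the slope at right angles
- bolt_knob (a point): middle of the steel bolt's round knob, 16 mm diameter, standing square to the slope; its outer end is 15 mm beyond this point, the shutter's face 36 mm behind it. It rides on the shutter, 90 mm to the right (-y) of the pull. Frame as shutter_handle. The straps that guide the rod above and below the knob are 21 mm wide; their tops lie 18 mm behind this point
- shutter (a joint): how far the shutter stands open, m: 0 = fully shut against its stop at the right (-y of the cabinet), 0.10 = fully open; grows as the shutter moves to +y. It slides straight along the cabinet's y with about 3 N of friction and stays where it is left
- bolt (a joint): how far the bolt is shot, m: 0 = drawn back (knob up the slope), 0.030 = fully home, knob down the slope against its stop; slides along -x of the bolt_knob frame with about 2.5 N of friction and stays where it is left
- bolt_tip (a point): rounded lower end of the bolt's 10 mm round rod, on the rod's centre line; with the bolt drawn back it is 8 mm up the slope from the keeper's mouth, fully home it is 22 mm inside the keeper. Same frame directions as shutter_handle
- keeper_mouth (a point): upper end of the steel keeper on the cabinet's sill, in the middle of its passage, which is 15 mm wide (along y) and 22 mm long down the slope. The rod passes freely only with the shutter within about 2.5 mm of fully shut; a little farther off its rounded end catches on a cheek of the keeper and needs more force
- marker: red marker pen, 130 mm long, loose on the desk; bystander
- spanner: combination spanner, 181 mm long, loose on the desk; bystander
- tape_measure: yellow tape measure, 66x89x35 mm, loose on the desk; bystander
- spray_can: spray can with green cap, 52 mm diameter, 171 mm tall, standing at the left of the cabinet; bystander
- yellow_tape: yellow roll of tape, 60 mm diameter, 18 mm high, lying at the left of the cabinet; bystander

How it is judged (in metres and radians):
On the way, in this order (a step that is already met when the one before it is completed fails the run):
1. the shutter is shut (within 6 mm) with the bolt still drawn back (shot less than 8 mm) (value of joint shutter below 0.006 m and value of joint bolt below 0.008 m), for 0.2 s.
2. the bolt is fully home in its keeper (within 3 mm of its 30 mm travel) (value of joint shutter below 0.004 m and value of joint bolt above 0.027 m), for 0.2 s.
At the end, for the whole second after the job is handed in: the shutter is within 4 mm of fully shut, the bolt within 3 mm of the end of its 30 mm travel with its tip in line with the keeper to 4 mm (all of step 2 and y of bolt_tip in the frame of keeper_mouth between -0.004 and 0.004 m); the robot touches nothing.
It fails at once if a thing beside or in front of the cabinet is moved by more than 30 mm (distance of any of marker, spanner, tape_measure, spray_can, yellow_tape from where it was at the start of the episode above 0.03 m).
It also fails if it takes over 40 s, if anything falls off the work surface, if the arm or the gripper's body presses on something with over 40 N, if the wrist force passes 120 N, or if a joint passes its speed limit or range.

## Robot

A 6-joint arm with a two-finger parallel gripper is mounted at the origin on a cart in front of the work surface, level with it; the furniture and walls round the work are solid. World frame = base frame: x ahead of the robot, y to its left, z up, the work surface at z = 0. Lengths are in m, angles in degrees, forces in N, time in s.
With the tool pointing down it reaches from about 0.3 to 0.75 m from the base axis. Payload 8.5 kg.
Tool frame: the origin (TCP) lies midway between the tips of the shut fingers; the grasp point (between the pads) lies 19 mm behind it (env.hold_point_z is the distance from the TCP to the grasp point, in m); z points along the fingers, y is the line along which they close (so a half turn about z gives the same grasp; the last joint's range is limited). The gripper opens to 85 mm and grips with 20 to 120 N. Pads are 22 mm wide; open, the fingers measure 114 mm over their backs; the gripper's body (76 mm by 85 mm) begins 54 mm behind the grasp point. The pads swing forward as they close: fully open they stand 13 mm farther back than shut.
Start: joints at [-81.32, 21.807, 74.336, -0, 83.858, -12.336], TCP at [0.197, -0.513, 0.231] pointing down, gripper open.
Joint ranges: [-178.18, 178.18], [-50.72, 133.34], [12.68, 142.11], [-81.47, 261.47], [9.98, 163.14], [-165.26, 165.26]. Speed limits (degrees/s): [136.94, 136.94, 180, 180, 180, 180].

## Interface

Orientations are given as a 3x3 rotation matrix whose columns are the frame's x, y, z axes.
In Python, from rig import observe, get_image, camera_info, env gives the robot as it stands.
- The arm moves only by the tool drive_tool, never from a script. Its arguments are lists of equal length, an entry for each row: "offset": the shift along the tool's x, y, z in units of 40 mm (1.0 is 40 mm), a list of three; "turn": the turn, a rotation vector about the tool's x, y, z in units of 6 degrees (1.0 is 6 degrees), a list of three; "hand": the opening, from 0 (shut) to 1 (fully open). A call has exactly 10 rows; each row shifts and turns the commanded pose from where the row before left it, along the tool's axes as they then stand; what a row does not reach is not made up. A row lasts 1/8 s, in which the tool goes at most 62.5 mm and 10.7 degrees, less where a joint would pass 70% of its speed; a pose out of reach is approached as far as the arm can. A call is refused whole if a number of a shift passes 1 or a number of a turn 1, either way. A call with a gripper value outside its range is refused whole. The fingers move at their own pace and stop on an object; "newtons" is the grip in N (left out, the last holds). Time passes only in rows, so rows that do not move let the fingers close, or fill a call up. It gives the time, the measured TCP pose, the force, the opening and the grip force at its end, in the units of the state.
- observe(): the state, without advancing time (a new reading comes with each control period).
- get_image(name): name is "scene" or "top" or "wrist"; returns the picture (384x512x3 uint8, blue, green, red); there is no depth.
- camera_info(name): a dict with "fx", "fy", "cx", "cy" (pixels), "world_to_cam" (4x4, takes a point from world to camera coordinates). Camera axes: x right, y down, z forward; pixel columns grow to the right and rows downward; lengths in m; the calibration is good to about 2 mm. The wrist camera is an equidistant fisheye: a pixel r from the principal point sees the ray r / f radians off the axis. A picture is of the moment at which its call begins: read the wrist's pose just before it. camera_info takes no time and is no camera call; for the wrist camera it gives the pose at the moment of the call.
- env.close_job(): hands the job in; it is judged then, once.
The state is a dict: "time_s": time; "q": joint angles; "qvel": joint speeds; "joint_efforts": joint torques, N m; "position": TCP position; "tool_rot": TCP orientation; "ft_force": force on the tool from outside, world axes, zero at the start; "wrist_torque": the same for the moment, N m; "grip_width": finger opening in m; "gripper_force": force on a finger pad.
Only numpy, scipy, OpenCV 4.12 (cv2) and the standard library are available. Lean on these libraries where they do the work, as an engineer would, in place of code of your own. Each camera call takes 0.05 s, during which the arm holds its last target. There are 200 camera calls.

## Working session

There is one attempt and no reset: what is moved stays moved. The work goes in short steps, Python scripts to look and compute and a tool call to move; the robot and the scene stay as the last step left them, time stands still between calls to the robot, and variables do not carry over. Pictures are saved under pics/ and viewed, at most 10 in all, crops included, and the job is handed in when it is done.

Besides the shell and the picture viewer there is one more tool, called after ">>>" as name(argument=value, ...) on one line, values as JSON. drive_tool: Moves the arm, as the interface text tells. Its arguments: {"type":"object","properties":{"offset":{"type":"array"},"turn":{"type":"array"},"hand":{"type":"array"},"newtons":{"type":"number"}},"required":["offset","turn","hand"]}

```bash
mkdir -p pics
python3 - <<'E'
from rig import observe,get_image,camera_info,env
import cv2,numpy as np
s=observe();print(s)
for n in("scene","top"):
    cv2.imwrite(f"pics/{n}0.png",get_image(n)); c=camera_info(n); print(n,c)
E
```

```text
{'time_s': 0.0, 'q': array([-8.13203335e+01,  2.18403064e+01,  7.43852024e+01, -1.06110469e-03,
        8.38576903e+01, -1.23362427e+01]), 'qvel': array([-0.03835906,  0.01501421,  0.04183653,  0.00864246, -0.00210026,
        0.0201726 ]), 'joint_efforts': array([-1.22624324e-04, -4.48459911e+01, -2.31272060e+01, -1.91115578e-04,
        4.85102821e-03,  1.74555572e-05]), 'position': array([ 0.19718836, -0.51311905,  0.23071554]), 'tool_rot': array([[ 9.33480202e-01,  3.58628855e-01, -2.37338673e-04],
       [ 3.58628815e-01, -9.33479149e-01,  1.43268896e-03],
       [ 2.92252898e-04, -1.42250326e-03, -9.99998946e-01]]), 'ft_force': array([0.45152112, 0.66939406, 0.08018886]), 'wrist_torque': array([-0.02316783, -0.04997707,  0.01193539]), 'gripper_force': 0.0, 'grip_width': 0.08535773981977327}
scene {'fx': 429.1749386046544, 'fy': 429.1749386046544, 'cx': 256.61272402393314, 'cy': 188.9225256697923, 'world_to_cam': array([[-0.41546841, -0.90948173,  0.01513252,  0.35382136],
       [-0.45702321,  0.19433508, -0.86796524,  0.36241025],
       [ 0.78645775, -0.36752805, -0.49639434,  0.83131687],
       [ 0.        ,  0.        ,  0.        ,  1.        ]])}
top {'fx': 409.4489682214103, 'fy': 409.4489682214103, 'cx': 252.12879266192928, 'cy': 190.8444280171559, 'world_to_cam': array([[ 0.04556998, -0.99894374,  0.00589754,  0.15456958],
       [-0.92356296, -0.04437982, -0.38086992,  0.53477757],
       [ 0.38072936,  0.01190948, -0.92460982,  1.02918688],
       [ 0.        ,  0.        ,  0.        ,  1.        ]])}
```

View pics/scene0.png

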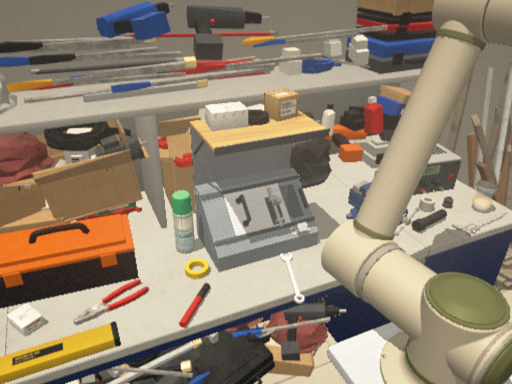

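View pics/top0.png

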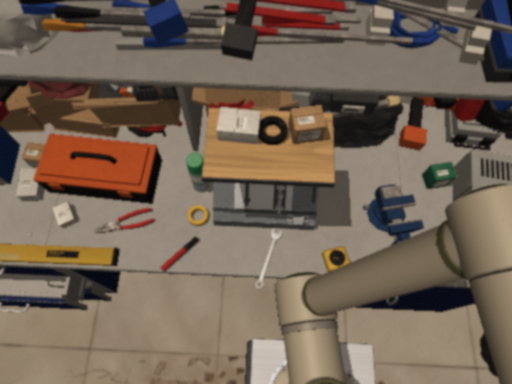

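Scene: the cabinet is at about (255,215), with the shutter pull near (242,205) and the bolt near (268,205). Top: the shelf covers rows 108–182, and the sill of the cabinet is at row ~220. I'll zoom in on both.

Run:
```python
import cv2,numpy as np
a=cv2.imread("pics/scene0.png")[110:275,180:340]
cv2.imwrite("pics/sc_crop.png",cv2.resize(a,None,fx=3.6,fy=3.6,interpolation=cv2.INTER_CUBIC))
b=cv2.imread("pics/top0.png")[100:235,190:345]
cv2.imwrite("pics/tp_crop.png",cv2.resize(b,None,fx=4,fy=4,interpolation=cv2.INTER_CUBIC))
```

```text
(no output)
```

View pics/sc_crop.png

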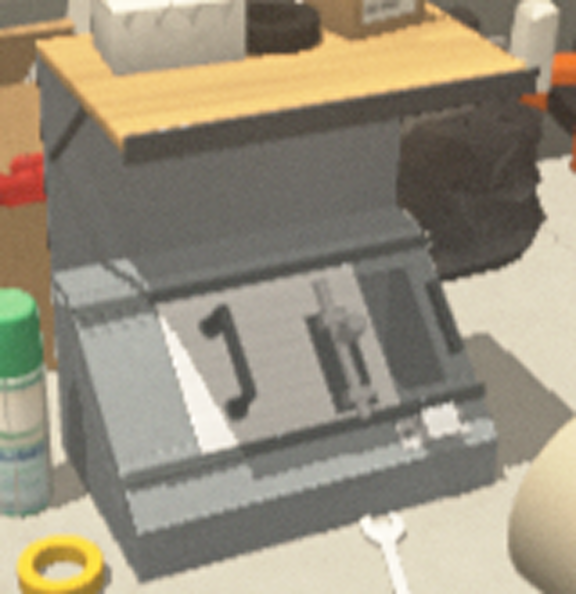

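View pics/tp_crop.png

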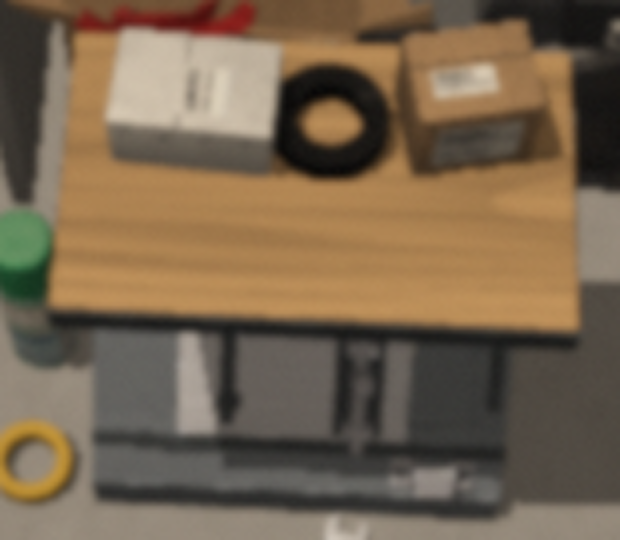

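```bash
cat > h.py <<'E'
import numpy as np,cv2
from scipy.optimize import least_squares
from rig import camera_info
C={n:camera_info(n) for n in("scene","top")}
def uns(n,p):
    s,o=((3.6,(180,110)) if n=="scene" else (4,(190,100)))
    return (np.array(p,float)+.5)/s-.5+o
def proj(n,P):
    c=C[n];q=c["world_to_cam"]@np.append(P,1);return np.array([c["fx"]*q[0]/q[2]+c["cx"],c["fy"]*q[1]/q[2]+c["cy"]])
def ray(n,uv):
    c=C[n];W=np.linalg.inv(c["world_to_cam"]);d=W[:3,:3]@[(uv[0]-c["cx"])/c["fx"],(uv[1]-c["cy"])/c["fy"],1];return W[:3,3],d
def cab(p):
    a=p[2];return np.array([[np.cos(a),-np.sin(a),0],[np.sin(a),np.cos(a),0],[0,0,1]]),np.array([p[0],p[1],0])
S=np.deg2rad(40);F=np.array([[np.cos(S),0,-np.sin(S)],[0,1,0],[np.sin(S),0,np.cos(S)]]) # slope frame in cabinet
E
python3 - <<'E'
from h import *
obs=[("scene",(-.1,.145,0),(143,578)),("scene",(-.1,-.145,0),(495,483)),("scene",(-.1,.145,.045),(135,530)),("scene",(-.1,-.145,.045),(495,437)),
("top",(-.1,.145,.045),(97,487)),("top",(-.1,-.145,.045),(502,501)),("top",(-.1,.145,0),(97,498)),("top",(-.1,-.145,0),(502,514))]
def f(p):
    R,t=cab(p);return np.concatenate([proj(n,R@P+t)-uns(n,u) for n,P,u in obs])
r=least_squares(f,[.6,.0,0]);print(r.x,np.rad2deg(r.x[2]));print(r.fun.reshape(-1,2).round(1))
R,t=cab(r.x)
O=np.array([-.1,0,.045])
for name,n,u,h in [("bar up","scene",(230,313),.036),("bar low","scene",(245,398),.036),("bar low","top",(229,412),.036),("knob end","scene",(350,326),.051),("knob top","top",(362,357),.051),("shut ul","scene",(160,305),0),("shut UR","scene",(352,265),0),("shut LR","scene",(397,400),0),("bay right low","scene",(480,388),0),("keeper","scene",(440,420),0),("bolt tip","scene",(365,410),.01),("bolt tip","top",(358,450),.01)]:
    c,d=ray(n,uns(n,u));RF=R@F;o=R@O+t
    c2=RF.T@(c-o);d2=RF.T@d;print(name,n,(c2+d2*(h-c2[2])/d2[2]).round(4))
# shelf edge lower front z=.325
for u in [(128,160),(535,88)]:
    c,d=ray("scene",uns("scene",u));P=c+d*(.325-c[2])/d[2];print("shelf",P.round(4),R.T@(P-t))
for u in [(50,323),(578,343)]:
    c,d=ray("top",uns("top",u));P=c+d*(.325-c[2])/d[2];print("shelf",P.round(4),R.T@(P-t))
print(R@F,R@O+t)
E
```

```text
[0.55798986 0.14077903 0.00155934] 0.08934337467616943
[[-0.7  1.2]
 [-0.3 -0.2]
 [ 1.   0.5]
 [ 1.1 -0.7]
 [-0.3 -1.7]
 [ 0.5 -0.7]
 [ 1.   0.4]
 [-1.8  0.7]]
bar up scene [0.1288 0.0443 0.036 ]
bar low scene [0.0655 0.0535 0.036 ]
bar low top [0.0684 0.0512 0.036 ]
knob end scene [ 0.0953 -0.0345  0.051 ]
knob top top [ 0.1161 -0.0355  0.051 ]
shut ul scene [0.1573 0.0808 0.    ]
shut UR scene [ 0.1565 -0.0768  0.    ]
shut LR scene [ 0.0452 -0.0743  0.    ]
bay right low scene [ 0.0384 -0.1438  0.    ]
keeper scene [ 0.0223 -0.1024  0.    ]
bolt tip scene [ 0.0417 -0.0423  0.01  ]
bolt tip top [ 0.0354 -0.0391  0.01  ]
shelf [0.4608 0.2825 0.325 ] [-0.09697182  0.14184749  0.325     ]
shelf [ 0.4625 -0.007   0.325 ] [-0.09572072 -0.14766     0.325     ]
shelf [0.4562 0.2882 0.325 ] [-0.10152035  0.14758447  0.325     ]
shelf [ 0.4582 -0.0035  0.325 ] [-0.09997453 -0.14411596  0.325     ]
[[ 0.76604351 -0.00155934 -0.64278683]
 [ 0.00119452  0.99999878 -0.00100232]
 [ 0.64278761  0.          0.76604444]] [0.45798998 0.1406231  0.045     ]
```

The cabinet fit has residuals under 2 px. Its origin is about (0.558, 0.141) with yaw close to 0, and the shelf edge sits at z 0.325. The pull is about 98 mm up the slope at cabinet y ≈ 0.051. I'll move to a tilted stand-off in front of it.

>>> drive_tool(offset=[[0,0,-0.5],[0,0,-0.5],[0,0,-0.5],[0,0,0],[0.68,-0.97,0],[0.68,-0.97,0],[0.68,-0.97,0],[0.68,-0.97,0],[0.68,-0.97,0],[0.68,-0.97,0]], turn=[[0,0,0.875],[0,0,0.875],[0,0,0.875],[0,0,0.875],[0,0,0],[0,0,0],[0,0,0],[0,0,0],[0,0,0],[0,0,0]], hand=[1,1,1,1,1,1,1,1,1,1])

```text
time_s: 1.35
position: [0.361, -0.2791, 0.2911]
tool_rot: [[1.0, 0.0, -0.0], [0.0, -1.0, 0.0], [-0.0, -0.0, -1.0]]
ft_force: [0.3, -0.2, -0.8]
grip_width: 0.0855
gripper_force: 0.0
```

>>> drive_tool(offset=[[0,-0.97,0],[0,-0.97,0],[0,-0.97,0],[0,-0.97,0],[0,-0.97,0],[0,-0.97,0],[0,-0.97,0],[0,-0.97,0],[0,-0.97,0],[0,-0.97,0]], turn=[[0,0,0],[0,0,0],[0,0.95,0],[0,0.95,0],[0,0.95,0],[0,0.95,0],[0,0.95,0],[0,0.95,0],[0,0.95,0],[0,0,0]], hand=[1,1,1,1,1,1,1,1,1,1])

```text
time_s: 2.6
position: [0.3588, 0.1041, 0.2905]
tool_rot: [[0.768, -0.001, 0.641], [-0.001, -1.0, -0.0], [0.641, -0.0, -0.768]]
ft_force: [0.4, -1.1, -0.0]
grip_width: 0.0855
gripper_force: 0.0
```

Run:
```python
from rig import *
import cv2,numpy as np,json
c=camera_info("wrist");im=get_image("wrist");cv2.imwrite("pics/w1.png",im)
print({k:(v.tolist() if hasattr(v,'tolist') else v) for k,v in c.items()})
json.dump({k:(v.tolist() if hasattr(v,'tolist') else v) for k,v in c.items()},open("w1.json","w"))
cv2.imwrite("pics/w1b.png",cv2.resize(im,None,fx=1.5,fy=1.5,interpolation=cv2.INTER_CUBIC))
```

```text
{'fx': 297.3186396354542, 'fy': 297.3186396354542, 'cx': 259.246757414799, 'cy': 192.69747799682426, 'world_to_cam': [[-0.001297411877149891, -0.9999991429374939, -0.00017563228584487913, 0.10407147285319177], [-0.9245968788767036, 0.001266490279124454, -0.3809448878431528, 0.47269973642935886], [0.38094478378615504, -0.0003318533587050554, -0.9245977295989153, 0.29171360969373766], [0.0, 0.0, 0.0, 1.0]]}
```

View pics/w1b.png

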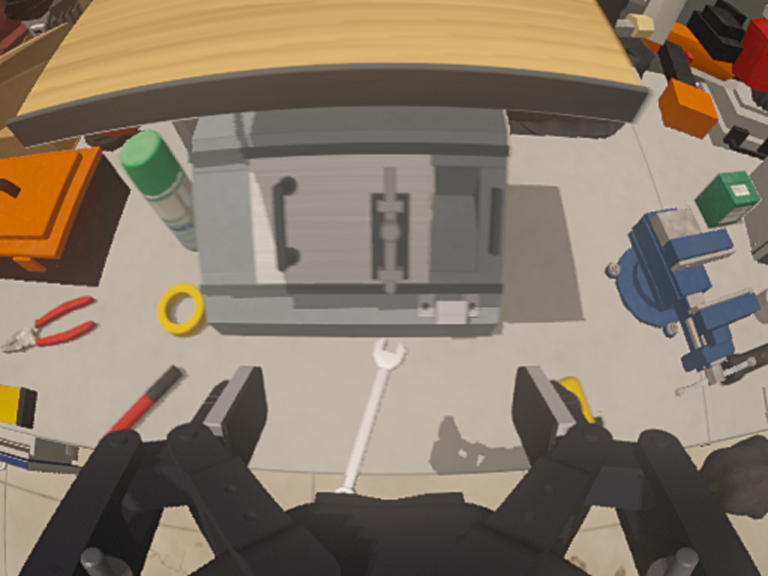

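The wrist view is clear: the crossbar runs (283,187)–(284,263), the knob is at (391,232), the rod tip at (390,289) and the keeper at (451,300).

```bash
cat >> h.py <<'E'
import json
R,t=cab([0.55799,0.14078,0.0016]);RF=R@F;o=R@np.array([-.1,0,.045])+t
def wray(c,uv):
    W=np.linalg.inv(np.array(c["world_to_cam"]));a=(np.array(uv)-[c["cx"],c["cy"]])/c["fx"];r=np.hypot(*a)
    return W[:3,3],W[:3,:3]@np.array([*(a/r*np.sin(r)),np.cos(r)])
def onslope(c,d,h):
    c2=RF.T@(c-o);d2=RF.T@d;return c2+d2*(h-c2[2])/d2[2]
E
python3 - <<'E'
from h import *
c=json.load(open("w1.json"))
for n,u,h in [("bar up",(283,187),.036),("bar lo",(284,263),.036),("knob end",(391,232),.051),("knob end",(391,232),.036),("tip",(390,289),.01),("keeper",(451,300),.01),("shutLR",(430,283),0),("shutUR",(434,156),0),("shutLL?",(250,283),0),("sillR",(500,287),0),("sillL",(203,292),0)]:
    p=onslope(*wray(c,(np.array(u)+.5)/1.5-.5),h);print(n,p.round(4),(RF@p+o).round(4))
E
```

```text
bar up [0.1329 0.0491 0.036 ] [0.5365 0.1898 0.158 ]
bar lo [0.0687 0.0516 0.036 ] [0.4874 0.1922 0.1168]
knob end [ 0.0969 -0.0388  0.051 ] [0.4995 0.1019 0.1464]
knob end [ 0.0942 -0.0388  0.036 ] [0.5071 0.1019 0.1331]
tip [ 0.0372 -0.038   0.01  ] [0.4801 0.1026 0.0766]
keeper [ 0.0264 -0.0941  0.01  ] [0.472  0.0466 0.0697]
shutLR [ 0.0398 -0.0752  0.    ] [0.4886 0.0655 0.0706]
shutUR [ 0.1561 -0.0768  0.    ] [0.5777 0.064  0.1453]
shutLL? [0.0405 0.0957 0.    ] [0.4888 0.2364 0.071 ]
sillR [ 0.0357 -0.1423 -0.    ] [ 0.4856 -0.0016  0.068 ]
sillL [0.0315 0.1467 0.    ] [0.4819 0.2874 0.0652]
```

>>> drive_tool(offset=[[0.15,-0.72,0],[0.15,-0.72,0],[0.15,-0.72,0],[0,0,0.8],[0,0,0.8],[0,0,0.8],[0,0,0.8],[0,0,0.8],[0,0,0.6],[0,0,0.4]], turn=[[0,0,0],[0,0,0],[0,0,0],[0,0,0],[0,0,0],[0,0,0],[0,0,0],[0,0,0],[0,0,0],[0,0,0]], hand=[0.6,0.6,0.6,0.6,0.6,0.6,0.6,0.6,0.6,0.6])

```text
time_s: 3.9
position: [0.5025, 0.1888, 0.1475]
tool_rot: [[0.77, -0.001, 0.638], [-0.0, -1.0, -0.001], [0.638, 0.001, -0.77]]
ft_force: [0.4, -0.6, 0.3]
grip_width: 0.0513
gripper_force: 0.0
```

Run:
```python
from rig import *
from h import *
s=observe();print((RF.T@(s["position"]-o)).round(4),s["ft_force"],s["grip_width"],s["q"])
im=get_image("wrist");cv2.imwrite("pics/w2.png",im)
```

```text
[0.1001 0.0481 0.0498] [ 0.44934505 -0.57758266  0.30851172] 0.05131200950730825 [ 11.56477032  17.03193301 111.18922314 -30.67774398  14.67389421
 128.81802513]
```

View pics/w2.png

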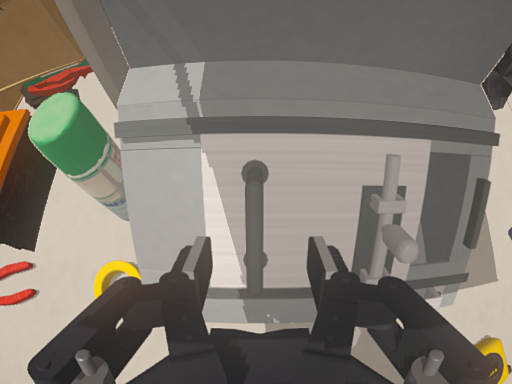

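The fingers straddle the pull, but wrist joint 5 is at 14.7°, close to its 10° limit. The bar is round, so I'll turn the tool 10° about it to get more margin, then go in and grip.

>>> drive_tool(offset=[[0,-0.06,0],[0,-0.06,0],[0,0,0],[0,0,0.2],[0,0,0.2],[0,0,0.2],[0,0,0.1],[0,0,0],[0,0,0],[0,0,0]], turn=[[-0.6,0,0],[-0.6,0,0],[-0.5,0,0],[0,0,0],[0,0,0],[0,0,0],[0,0,0],[0,0,0],[0,0,0],[0,0,0]], hand=[0.6,0.6,0.6,0.6,0.6,0.6,0.6,0.6,0.6,0.6])

```text
time_s: 5.2
position: [0.5198, 0.1892, 0.1278]
tool_rot: [[0.768, -0.114, 0.63], [-0.0, -0.984, -0.177], [0.64, 0.136, -0.756]]
ft_force: [0.7, 0.2, -0.3]
grip_width: 0.0513
gripper_force: 0.0
```

Run:
```python
from rig import *
from h import *
s=observe();print((RF.T@(s["position"]-o)).round(4),s["ft_force"],s["grip_width"],s["q"]);print((RF.T@s["tool_rot"]).round(3))
```

```text
[0.1006 0.0485 0.0237] [ 0.67036113  0.16188352 -0.32177626] 0.05125212676937183 [ 17.35780427  22.67469529 106.99530019 -57.00321776  25.20742914
 158.54789968]
[[ 1.    -0.001 -0.004]
 [-0.001 -0.984 -0.178]
 [-0.003  0.178 -0.984]]
```

>>> drive_tool(offset=[[0,0,0.15],[0,0,0],[0,0,0],[0,0,0],[0,0,0],[0,0,0],[0,0,0],[0,0,0],[0,0,0],[0,0,0]], turn=[[0,0,0],[0,0,0],[0,0,0],[0,0,0],[0,0,0],[0,0,0],[0,0,0],[0,0,0],[0,0,0],[0,0,0]], hand=[0.6,0,0,0,0,0,0,0,0,0], newtons=30)

```text
time_s: 6.45
position: [0.5235, 0.188, 0.123]
tool_rot: [[0.769, -0.114, 0.63], [-0.0, -0.984, -0.178], [0.64, 0.136, -0.756]]
ft_force: [-2.2, -1.2, 1.6]
grip_width: 0.0089
gripper_force: 29.2
```

Run:
```python
from rig import *
from h import *
s=observe();print((RF.T@(s["position"]-o)).round(4),s["ft_force"],s["grip_width"],s["q"])
```

```text
[0.1004 0.0473 0.0176] [-2.16283529 -1.17159653  1.61107317] 0.008927613208094442 [ 17.05326508  23.36688861 106.91330861 -58.00210757  24.70487016
 159.43717165]
```

>>> drive_tool(offset=[[0,0.172,0.031],[0,0.172,0.031],[0,0.172,0.031],[0,0.172,0.031],[0,0.172,0.031],[0,0.172,0.031],[0,0.172,0.031],[0,0,0],[0,0,0],[0,0,0]], turn=[[0,0,0],[0,0,0],[0,0,0],[0,0,0],[0,0,0],[0,0,0],[0,0,0],[0,0,0],[0,0,0],[0,0,0]], hand=[0,0,0,0,0,0,0,0,0,0])

```text
time_s: 7.7
position: [0.5235, 0.1388, 0.123]
tool_rot: [[0.769, -0.114, 0.629], [-0.0, -0.984, -0.178], [0.64, 0.137, -0.756]]
ft_force: [-3.4, -2.8, 2.6]
grip_width: 0.0091
gripper_force: 29.6
```

Run:
```python
from rig import *
from h import *
s=observe();print((RF.T@(s["position"]-o)).round(4),s["ft_force"],s["grip_width"],s["q"])
```

```text
[ 0.1003 -0.0019  0.0176] [-3.39756418 -2.79503005  2.56554287] 0.009096071994172774 [ 10.2495701   21.58610807 110.56328841 -59.92939253  19.40625121
 156.68337374]
```

>>> drive_tool(offset=[[0,0.037,0.007],[0,0.037,0.007],[0,0.037,0.007],[0,0.037,0.007],[0,0.037,0.007],[0,0,0],[0,0,0],[0,0,0],[0,0,0],[0,0,0]], turn=[[0,0,0],[0,0,0],[0,0,0],[0,0,0],[0,0,0],[0,0,0],[0,0,0],[0,0,0],[0,0,0],[0,0,0]], hand=[0,0,0,0,0,0,0,0,0,0])

```text
time_s: 8.95
position: [0.5235, 0.1323, 0.123]
tool_rot: [[0.768, -0.112, 0.63], [0.0, -0.984, -0.176], [0.64, 0.135, -0.756]]
ft_force: [-3.9, 2.4, 3.9]
grip_width: 0.0091
gripper_force: 29.8
```

>>> drive_tool(offset=[[0,0.037,0.007],[0,0.037,0.007],[0,0.037,0.007],[0,0,0],[0,0,0],[0,0,0],[0,0,0],[0,0,0],[0,0,0],[0,0,0]], turn=[[0,0,0],[0,0,0],[0,0,0],[0,0,0],[0,0,0],[0,0,0],[0,0,0],[0,0,0],[0,0,0],[0,0,0]], hand=[0,0,0,0,0,0,0,0,0,0])

```text
time_s: 10.2
position: [0.5237, 0.1322, 0.1231]
tool_rot: [[0.766, -0.104, 0.634], [0.003, -0.986, -0.165], [0.642, 0.128, -0.755]]
ft_force: [-9.8, 28.7, 2.0]
grip_width: 0.0088
gripper_force: 31.2
```

Run:
```python
from rig import *
from h import *
s=observe();print((RF.T@(s["position"]-o)).round(4),s["ft_force"],s["grip_width"],s["q"])
a=get_image("scene");b=get_image("wrist")
a=cv2.resize(a[170:265,190:335],(580,380),interpolation=cv2.INTER_CUBIC);cv2.imwrite("pics/m1.png",a);cv2.imwrite("pics/w3.png",b)
```

```text
[ 0.1005 -0.0085  0.0175] [-9.83268742 28.70450185  2.0090299 ] 0.008818682367960396 [  8.80618188  21.21604784 111.36607898 -60.13526585  17.45819093
 155.76436068]
```

View pics/w3.png

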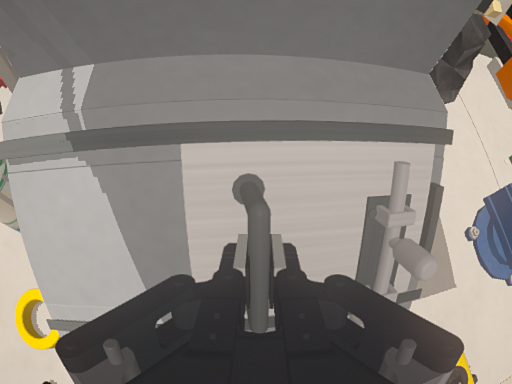

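The shutter is against its stop: travel was about 56 mm, the reaction is 29 N and the bay is covered. I'll relax, release and back out along the tool.

>>> drive_tool(offset=[[0,-0.05,0],[0,0,0],[0,0,0],[0,0,0],[0,0,-0.3],[0,0,-0.4],[0,0,-0.5],[0,0,-0.5],[0,0,-0.4],[0,0,0]], turn=[[0,0,0],[0,0,0],[0,0,0],[0,0,0],[0,0,0],[0,0,0],[0,0,0],[0,0,0],[0,0,0],[0,0,0]], hand=[0,0,0.4,0.4,0.4,0.4,0.4,0.4,0.4,0.4])

```text
time_s: 11.55
position: [0.4711, 0.1441, 0.1869]
tool_rot: [[0.767, -0.114, 0.631], [-0.0, -0.984, -0.177], [0.641, 0.136, -0.755]]
ft_force: [-0.0, -0.4, -0.4]
grip_width: 0.034
gripper_force: 0.0
```

Run:
```python
from rig import *
from h import *
s=observe();print((RF.T@(s["position"]-o)).round(4),s["ft_force"],s["grip_width"],s["q"]);print((RF.T@s["tool_rot"]).round(3))
```

```text
[0.1012 0.0034 0.1003] [-0.04666793 -0.35375941 -0.44739244] 0.03396190738343013 [ 12.64482653  11.02305092 111.60553801 -43.73086852  26.72433763
 140.70759521]
[[ 1.    -0.001 -0.002]
 [-0.001 -0.984 -0.178]
 [-0.002  0.178 -0.984]]
```

>>> drive_tool(offset=[[-0.03,0.526,0.095],[-0.03,0.526,0.095],[-0.03,0.526,0.095],[-0.03,0.526,0.095],[-0.03,0.526,0.095],[0,0,0],[0,0,0],[0,0,0],[0,0,0],[0,0,0]], turn=[[0,0,0],[0,0,0],[0,0,0],[0,0,0],[0,0,0],[0.6,0,0],[0.6,0,0],[0.6,0,0],[0.6,0,0],[0.6,0,0]], hand=[0.4,0.4,0.4,0.4,0.4,0.4,0.4,0.4,0.4,0.4])

```text
time_s: 12.8
position: [0.4646, 0.0362, 0.1796]
tool_rot: [[0.777, 0.051, 0.628], [-0.003, -0.996, 0.084], [0.63, -0.067, -0.774]]
ft_force: [-1.2, 0.0, -0.0]
grip_width: 0.0339
gripper_force: 0.0
```

Run:
```python
from rig import *
from h import *
s=observe();print((RF.T@(s["position"]-o)).round(4),s["ft_force"],s["grip_width"],s["q"]);print((RF.T@s["tool_rot"]).round(3))
c=camera_info("wrist");im=get_image("wrist");cv2.imwrite("pics/w4.png",im)
json.dump({k:(v.tolist() if hasattr(v,'tolist') else v) for k,v in c.items()},open("w4.json","w"))
```

```text
[ 0.0914 -0.1044  0.099 ] [-1.21593083  0.03870774 -0.03299546] 0.03388415093716002 [-20.06417991   5.52166812 119.55955981  43.46123887  25.36477906
  33.38786652]
[[ 1.    -0.005 -0.016]
 [-0.004 -0.997  0.083]
 [-0.017 -0.083 -0.996]]
```

View pics/w4.png

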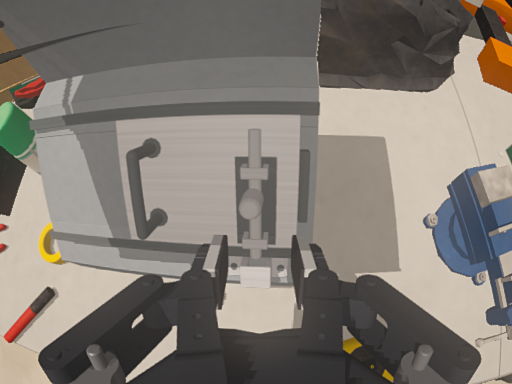

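The bolt rod (255,140–250) lines up with the keeper (256,270), and the outer end of the knob is at (251,206).

Run:
```python
from h import *
c=json.load(open("w4.json"))
for n,u,h in [("knob end",(251,206),.051),("knob base",(255,209),.02),("tip",(256,258),.01),("keeper",(256,270),.01),("bar up",(136,158),.036),("bar low",(142,230),.036)]:
    print(n,onslope(*wray(c,u),h).round(4))
from rig import observe
s=observe();print((RF.T@(s["position"]-o)).round(4))
```

```text
knob end [ 0.0977 -0.0953  0.051 ]
knob base [ 0.0833 -0.0949  0.02  ]
tip [ 0.0317 -0.0943  0.01  ]
keeper [ 0.0187 -0.0942  0.01  ]
bar up [ 0.1287 -0.0043  0.036 ]
bar low [ 0.0673 -0.0008  0.036 ]
[ 0.0918 -0.105   0.0988]
```

>>> drive_tool(offset=[[0.07,-0.03,0],[0.07,0,0],[0,0,0.3],[0,0,0.3],[0,0,0.3],[0,0,0.3],[0,0,0.3],[0,0,0.2],[0,0,0.1],[0,0,0]], turn=[[0,0,0],[0,0,0],[0,0,0],[0,0,0],[0,0,0],[0,0,0],[0,0,0],[0,0,0],[0,0,0],[0,0,0]], hand=[0.4,0.4,0.4,0.4,0.4,0.4,0.4,0.4,0.4,0.4])

```text
time_s: 14.1
position: [0.5138, 0.0443, 0.1278]
tool_rot: [[0.777, 0.052, 0.628], [-0.001, -0.997, 0.084], [0.63, -0.066, -0.774]]
ft_force: [-0.2, -0.7, 0.6]
grip_width: 0.0344
gripper_force: 0.0
```

Run:
```python
from rig import *
from h import *
s=observe();p=RF.T@(s["position"]-o);T=RF.T@s["tool_rot"];print(p.round(4),(p-.019*T[:,2]).round(4),s["ft_force"],s["grip_width"],s["q"]);print(T.round(3))
```

```text
[ 0.0959 -0.0964  0.0277] [ 0.0962 -0.098   0.0466] [-0.18911022 -0.70690678  0.59475795] 0.034447608755807886 [-15.7405972   16.48420475 117.59225742  58.88050392  17.02796563
  19.77540897]
[[ 1.    -0.004 -0.016]
 [-0.003 -0.997  0.083]
 [-0.017 -0.082 -0.996]]
```

>>> drive_tool(offset=[[0,-0.04,0],[0,0,0],[0,0,0],[0,0,0],[0,0,0],[0,0,0],[-0.06,0,0],[-0.06,0,0],[-0.06,0,0],[0,0,0]], turn=[[0,0,0],[0,0,0],[0,0,0],[0,0,0],[0,0,0],[0,0,0],[0,0,0],[0,0,0],[0,0,0],[0,0,0]], hand=[0.4,0,0,0,0,0,0,0,0,0], newtons=25)

```text
time_s: 15.35
position: [0.5073, 0.0475, 0.1235]
tool_rot: [[0.777, 0.054, 0.627], [-0.001, -0.996, 0.088], [0.629, -0.069, -0.774]]
ft_force: [-0.8, 12.1, 2.6]
grip_width: 0.0156
gripper_force: 24.4
```

Run:
```python
from rig import *
from h import *
s=observe();p=RF.T@(s["position"]-o);T=RF.T@s["tool_rot"];print(p.round(4),(p-.019*T[:,2]).round(4),RF.T@s["ft_force"],s["grip_width"],s["q"])
```

```text
[ 0.0881 -0.0932  0.0285] [ 0.0884 -0.0949  0.0474] [ 1.07084125 12.08228685  2.46389102] 0.01563685429749931 [-15.69804547  16.57695135 118.81666556  62.76258648  16.60927321
  15.74289753]
```

>>> drive_tool(offset=[[-0.07,0,0],[-0.07,0,0],[-0.07,0,0],[-0.07,0,0],[-0.07,0,0],[-0.07,0,0],[-0.07,0,0],[-0.05,0,0],[0,0,0],[0,0,0]], turn=[[0,0,0],[0,0,0],[0,0,0],[0,0,0],[0,0,0],[0,0,0],[0,0,0],[0,0,0],[0,0,0],[0,0,0]], hand=[0,0,0,0,0,0,0,0,0,0])

```text
time_s: 16.6
position: [0.4924, 0.0474, 0.1112]
tool_rot: [[0.774, 0.055, 0.63], [-0.001, -0.996, 0.088], [0.633, -0.069, -0.771]]
ft_force: [6.9, 12.9, 4.5]
grip_width: 0.0156
gripper_force: 24.7
```

Run:
```python
from rig import *
from h import *
s=observe();p=RF.T@(s["position"]-o);T=RF.T@s["tool_rot"];print(p.round(4),(p-.019*T[:,2]).round(4),RF.T@s["ft_force"],s["grip_width"],s["q"])
```

```text
[ 0.0688 -0.0933  0.0287] [ 0.0691 -0.095   0.0476] [ 8.23615458 12.91041366 -1.00584235] 0.015622462430458308 [-16.52269397  17.2368063  122.12313911  76.60892113  15.73906801
   0.74111716]
```

>>> drive_tool(offset=[[-0.04,0,0],[-0.04,0,0],[-0.04,0,0],[0,0,0],[0,0,0],[0,0,0],[0,0,0],[0,0,0],[0,0,0],[0,0,0]], turn=[[0,0,0],[0,0,0],[0,0,0],[0,0,0],[0,0,0],[0,0,0],[0,0,0],[0,0,0],[0,0,0],[0,0,0]], hand=[0,0,0,0,0,0,0,0,0,0])

```text
time_s: 17.85
position: [0.4922, 0.0472, 0.1111]
tool_rot: [[0.769, 0.056, 0.637], [-0.001, -0.996, 0.089], [0.639, -0.069, -0.766]]
ft_force: [17.3, 18.5, 15.7]
grip_width: 0.0158
gripper_force: 25.6
```

Run:
```python
from rig import *
from h import *
s=observe();p=RF.T@(s["position"]-o);T=RF.T@s["tool_rot"];print(p.round(4),(p-.019*T[:,2]).round(4),RF.T@s["ft_force"],s["grip_width"],s["q"])
```

```text
[ 0.0686 -0.0935  0.0287] [ 0.0687 -0.0952  0.0476] [23.33029535 18.43275813  0.89181005] 0.015786637589088305 [-16.68964028  17.32941095 122.52399419  80.09821912  15.80149086
  -2.93058593]
```

The bolt has hit a hard stop after about 28–30 mm with a 23 N reaction. A catch on the keeper would have come at about 8 mm. I'll release, back out and check.

>>> drive_tool(offset=[[0.06,-0.03,0],[0,0,0],[0,0,0],[0,0,0],[0,0,-0.3],[0,0,-0.5],[0,0,-0.5],[0,0,-0.5],[0,0,-0.2],[0,0,0]], turn=[[0,0,0],[0,0,0],[0,0,0],[0,0,0],[0,0,0],[0,0,0],[0,0,0],[0,0,0],[0,0,0],[0,0,0]], hand=[0,0.4,0.4,0.4,0.4,0.4,0.4,0.4,0.4,0.4])

```text
time_s: 19.1
position: [0.4392, 0.0401, 0.1705]
tool_rot: [[0.776, 0.051, 0.629], [-0.002, -0.997, 0.083], [0.631, -0.066, -0.773]]
ft_force: [-0.5, -0.4, 0.3]
grip_width: 0.0342
gripper_force: 0.0
```

Run:
```python
from rig import *
from h import *
s=observe();p=RF.T@(s["position"]-o);print(p.round(4),s["ft_force"],s["grip_width"],s["q"])
c=camera_info("wrist");im=get_image("wrist");cv2.imwrite("pics/w5.png",cv2.resize(im,None,fx=1.5,fy=1.5,interpolation=cv2.INTER_CUBIC))
json.dump({k:(v.tolist() if hasattr(v,'tolist') else v) for k,v in c.items()},open("w5.json","w"))
```

```text
[ 0.0662 -0.1005  0.1083] [-0.52909326 -0.41198433  0.28914879] 0.0342367557076327 [-21.14991597   4.02603897 123.74462842  48.37380152  24.01760293
  27.2391278 ]
```

View pics/w5.png

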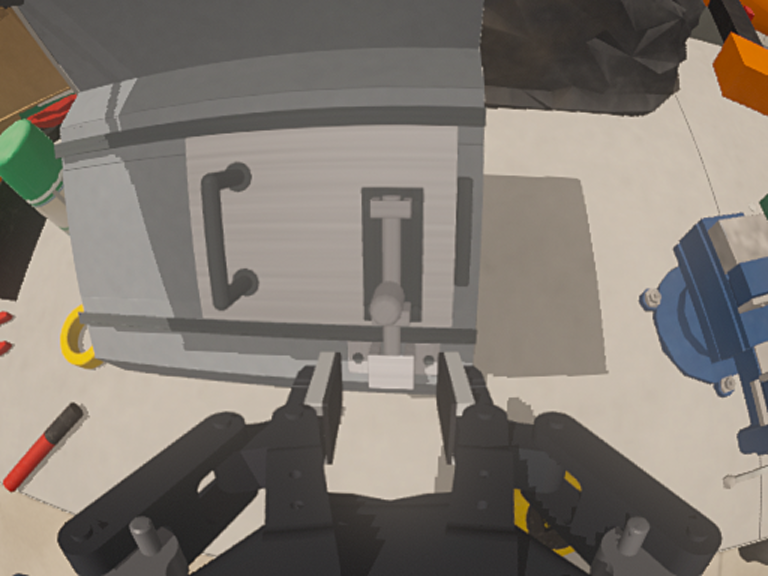

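The rod at (391,345) enters the keeper (391,370), and the knob end is at (387,302). Next I'll check the knob's travel.

Run:
```python
from h import *
c=json.load(open("w5.json"))
for n,u,h in [("knob end",(387,300),.051),("keeper",(391,352),.01),("rod",(391,340),.01),("bar up",(209,190),.036),("bar low",(220,292),.036),("shutR",(458,230),0)]:
    print(n,onslope(*wray(c,(np.array(u)+.5)/1.5-.5),h).round(4))
```

```text
knob end [ 0.0738 -0.0954  0.051 ]
keeper [ 0.026  -0.0939  0.01  ]
rod [ 0.0339 -0.094   0.01  ]
bar up [ 0.1269 -0.0007  0.036 ]
bar low [ 0.0706 -0.0013  0.036 ]
shutR [ 0.0986 -0.1316  0.    ]
```

Run:
```python
from rig import *
from h import *
a=cv2.imread("pics/w4.png")[160:285,215:295];b=cv2.resize(cv2.imread("pics/w5.png"),(512,384),interpolation=cv2.INTER_AREA)[150:275,220:300]
s=get_image("scene");cv2.imwrite("pics/scene5.png",s);s=s[170:260,240:330]
m=np.hstack([cv2.resize(x,d,interpolation=cv2.INTER_CUBIC) for x,d in((a,(240,375)),(b,(240,375)),(s,(315,315)))][:2])
S=np.zeros((375,315,3),np.uint8);S[:315]=cv2.resize(s,(315,315),interpolation=cv2.INTER_CUBIC)
cv2.imwrite("pics/mont.png",np.hstack([m,S]))
```

```text
(no output)
```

View pics/mont.png

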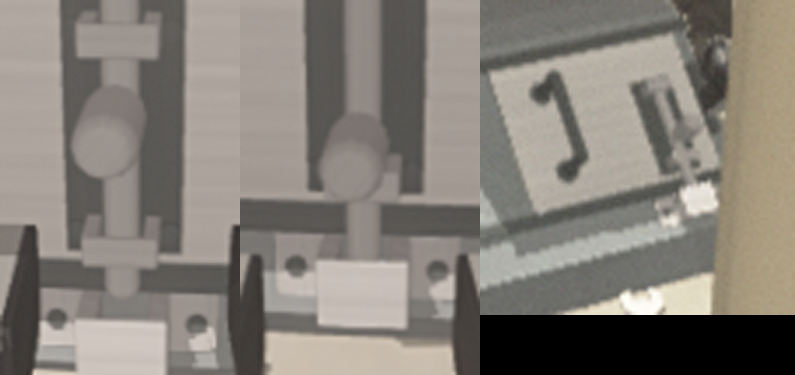

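Run:
```python
from h import *
for f,L in(("w4.json",[("end",(249.7,209),.051),("keeper block upper edge",(255,267),.015),("upper edge strap lo",(255,238),.018)]),("w5.json",[("end",(257.8,206.5),.051),("keeper",(260.5,237),.015)])):
    c=json.load(open(f))
    for n,u,h in L: print(f,n,onslope(*wray(c,u),h).round(4))
```

```text
w4.json end [ 0.0955 -0.0944  0.051 ]
w4.json keeper block upper edge [ 0.0252 -0.0938  0.015 ]
w4.json upper edge strap lo [ 0.0562 -0.0944  0.018 ]
w5.json end [ 0.0687 -0.0953  0.051 ]
w5.json keeper [ 0.026  -0.0943  0.015 ]
```

The corrected knob travel is about 27–29 mm. The bolt would not move further even as the load rose to 23 N, so it is against its end stop. The bolt is in line with the keeper to about 1 mm, and the tool is clear with zero force. I'm handing in.

```bash
python3 -c "
from rig import env
print(env.close_job())"
```

```text
the job is handed in; nothing more can be done
None
```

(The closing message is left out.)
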